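Put the bench tools back into their foam nests

TASK

Tidy the packing bench: put the red utility knife, the yellow tape measure, the blue spirit level and the green sanding block each into the foam nest whose recess fits it and has a floor of its own colour. Set each down gently rather than dropping it, so that it lies flat on the recess floor the same side up as now (either way round), and let go. Leave the tape roll and the glue bottle where they are.

Things in the scene. Friction and masses are not known exactly. Their poses are not given: they have to be found in the camera images.
- knife_center (a point): Snap-off utility knife, red body with black tail end and slider, short steel nose at +x; loose, about 80 g (varies). 114 long (x) x 22 wide (y) x 18 high (z) mm; lies on the bench with z up. The point is its centre, half-way up, 9 mm above its underside; x runs along its length, y across it (grip it across y).
- tape_center (a point): Tape measure, yellow case with black foot and round black side patches, standing upright on its narrow edge; loose, about 220 g (varies). 68 long (x) x 36 wide (y) x 58 high (z) mm; lies on the bench with z up. The point is its centre, half-way up, 29 mm above its underside; x runs along its length, y across it (grip it across y).
- level_center (a point): Pocket spirit level, blue bar with a green vial on top, black end caps and white round windows in its sides; loose, about 150 g (varies). 112 long (x) x 22 wide (y) x 36 high (z) mm; lies on the bench with z up. The point is its centre, half-way up, 18 mm above its underside; x runs along its length, y across it (grip it across y).
- sander_center (a point): Hand sanding block, green with a cork sole and two black stripes on top; loose, about 140 g (varies). 96 long (x) x 46 wide (y) x 34 high (z) mm; lies on the bench with z up. The point is its centre, half-way up, 17 mm above its underside; x runs along its length, y across it (grip it across y).
- knife_nest: Utility knife's nest: fixed black foam tile 140 (x) x 98 (y) x 10 mm, recess with red floor. Origin: underside centre, on the bench under the recess centre; z up, x along the recess. Recess 130 (x) x 38 (y) mm, floor 4 mm and rim 10 mm above the bench; mid-way, finger cut-outs 36 mm wide (x) reach 33 mm either side (y) of the centre. 8 mm to spare all round the tool.
- tape_nest: Tape measure's nest: fixed black foam tile 140 (x) x 98 (y) x 10 mm, recess with yellow floor. Origin: underside centre, on the bench under the recess centre; z up, x along the recess. Recess 84 (x) x 52 (y) mm, floor 4 mm and rim 10 mm above the bench; mid-way, finger cut-outs 36 mm wide (x) reach 40 mm either side (y) of the centre. 8 mm to spare all round the tool.
- level_nest: Spirit level's nest: fixed black foam tile 140 (x) x 98 (y) x 10 mm, recess with blue floor. Origin: underside centre, on the bench under the recess centre; z up, x along the recess. Recess 128 (x) x 38 (y) mm, floor 4 mm and rim 10 mm above the bench; mid-way, finger cut-outs 36 mm wide (x) reach 33 mm either side (y) of the centre. 8 mm to spare all round the tool.
- sander_nest: Sanding block's nest: fixed black foam tile 140 (x) x 98 (y) x 10 mm, recess with green floor. Origin: underside centre, on the bench under the recess centre; z up, x along the recess. Recess 112 (x) x 62 (y) mm, floor 4 mm and rim 10 mm above the bench; mid-way, finger cut-outs 36 mm wide (x) reach 45 mm either side (y) of the centre. 8 mm to spare all round the tool.
- roll: Bystander: roll of amber packing tape lying flat, 92 mm across, 48 mm high, loose; origin at the centre of its underside.
- glue: Bystander: white glue bottle with an orange label and cap, 54 mm across, 130 mm high, standing, loose; origin at the centre of its underside.
Things that resemble listed ones, but are neither listed nor needed, are in the scene too. What is meant by the part that bears sander_center is not orange or pink, and is the smaller of those in its own colour.

How it is judged:
At the end, for the whole second after the job is handed in: Each of the four tools lies flat in its own nest: centre within 13 mm (horizontally) of the nest's centre, height within 3 mm of resting on the recess floor, long axis within 0.35 rad of the recess (either way round), tilted by less than 0.1 rad, same side up, at rest and released (horizontal distance between knife_center and knife_nest below 0.013 m and z of knife_center in the frame of knife_nest between 0.01 and 0.016 m and angle between the x axis of knife_center and the x axis of knife_nest, either way round below 0.35 rad and angle between each of knife_center, tape_center, level_center, sander_center's own z axis and vertical below 0.1 rad and linear speed of each of knife, tape, level, sander below 0.02 m/s and contact force between each of knife, tape, level, sander and the fingers below 0.1 N and horizontal distance between tape_center and tape_nest below 0.013 m and z of tape_center in the frame of tape_nest between 0.03 and 0.036 m and angle between the x axis of tape_center and the x axis of tape_nest, either way round below 0.35 rad and horizontal distance between level_center and level_nest below 0.013 m and z of level_center in the frame of level_nest between 0.019 and 0.025 m and angle between the x axis of level_center and the x axis of level_nest, either way round below 0.35 rad and horizontal distance between sander_center and sander_nest below 0.013 m and z of sander_center in the frame of sander_nest between 0.018 and 0.024 m and angle between the x axis of sander_center and the x axis of sander_nest, either way round below 0.35 rad); the robot touches nothing.
It fails at once if a tool is dropped (from more than about 3 cm) or knocked flying: faster than 0.8 m/s while not in the fingers ((linear speed of knife above 0.8 m/s and contact force between knife and the fingers below 0.1 N) or (linear speed of tape above 0.8 m/s and contact force between tape and the fingers below 0.1 N) or (linear speed of level above 0.8 m/s and contact force between level and the fingers below 0.1 N) or (linear speed of sander above 0.8 m/s and contact force between sander and the fingers below 0.1 N)).
It fails at once if the tape roll is shifted by more than 3 cm or tipped over (distance of roll from where it was at the start of the episode above 0.03 m or angle between roll's own z axis and vertical above 0.4 rad).
It fails at once if the glue bottle is shifted by more than 3 cm or tipped over (distance of glue from where it was at the start of the episode above 0.03 m or angle between glue's own z axis and vertical above 0.4 rad).
It also fails if it takes over 112 s, if anything falls off the work surface, if the arm or the gripper's body presses on something with over 40 N, if the wrist force passes 120 N, or if a joint passes its speed limit or range.

ROBOT

A 7-joint arm with a two-finger parallel gripper is mounted at the origin on the work surface. World frame = base frame: x ahead of the robot, y to its left, z up, the work surface at z = 0. Lengths are in m, angles in rad, forces in N, time in s.
With the tool pointing down it reaches from about 0.4 to 0.85 m from the base axis. Payload 4.5 kg.
Tool frame: the origin (TCP) lies midway between the tips of the shut fingers; the grasp point (between the pads) lies 19 mm behind it; z points along the fingers, y is the line along which they close (so a half turn about z gives the same grasp; the last joint's range is limited). The gripper opens to 88 mm and grips with 3 to 60 N. Pads are 18 mm wide; open, the fingers measure 123 mm over their backs; the gripper's body (75 mm by 187 mm) begins 45 mm behind the grasp point.
Start: joints at [-1.27, 0.689, -0.195, 1.565, 0.157, 0.902, -0.215], TCP at [0.165, 0.603, 0.239] pointing down, gripper open.
Joint ranges: [-3.01, 3.01], [-0.46, 2.08], [-1.47, 1.51], [0.13, 2.56], [-1, 4.14], [0.04, 2.09], [-2.66, 2.66]. Speed limits (rad/s): [2.57, 2.57, 3.14, 3.14, 3.14, 3.14, 3.14].

INTERFACE

Orientations are given as a unit quaternion [x, y, z, w].
In Python, from plant import r gives the robot as it stands.
- The arm moves only by the tool carry_out, never from a script. Its argument "plan" is a list of rows, each an object with "rot": the turn, a rotation vector about the tool's x, y, z in rad, a list of three; "xyz": the shift along the tool's x, y, z in m, a list of three; "grip": the closure in counts, from 0 (fully open) to 255 (shut). In form: [{"rot": [wx, wy, wz], "xyz": [dx, dy, dz], "grip": grip}, ...]. A call has 1 to 8 rows; each row is the pose to reach, as a shift and turn from the pose commanded when the call began, along the tool's axes at that moment; what a row does not reach only later rows make up. A row lasts 1/12 s, in which the tool goes at most 41.7 mm and 7.16 degrees, less where a joint would pass 70% of its speed; a pose out of reach is approached as far as the arm can. A call with a gripper value outside its range is refused whole. The fingers move at their own pace and stop on an object; "squeeze" is the grip in N (left out, the last holds). Time passes only in rows, so rows that repeat a pose let the fingers close. It gives the time, the measured TCP pose, the force, the opening and the grip force at its end, in the units of the state.
- r.get_state(): the state, without advancing time (a new reading comes with each control period).
- r.snapshot(name): name is "side" or "top"; returns the picture (400x640x3 uint8, red, green, blue); there is no depth.
- r.camera_params(name): a dict with "fx", "fy", "cx", "cy" (pixels), "position" and "attitude" of the camera in the world. Camera axes: x right, y down, z forward; pixel columns grow to the right and rows downward; lengths in m; the calibration is good to about 2 mm. A picture is of the moment at which its call begins. camera_params takes no time and is no camera call.
- r.finish_job(): hands the job in; it is judged then, once.
The state is a dict: "clock": time; "q": joint angles; "qd": joint speeds; "joint_torque": joint torques, N m; "tool_pos": TCP position; "eef_rot": TCP orientation; "contact_force": force on the tool from outside, world axes, zero at the start; "moment": the same for the moment, N m; "opening": opening from 0.0 (shut) to 1.0 (fully open); "finger_force": force on a finger pad.
Only numpy, scipy, OpenCV 4.12 (cv2) and the standard library are available. Lean on these libraries where they do the work, as an engineer would, in place of code of your own. Each camera call takes 0.05 s, during which the arm holds its last target. There are 200 camera calls.

## Working session

There is one attempt and no reset: what is moved stays moved. The work goes in short steps, Python scripts to look and compute and a tool call to move; the robot and the scene stay as the last step left them, time stands still between calls to the robot, and variables do not carry over. Pictures are saved under pics/ and viewed, at most 14 in all, crops included, and the job is handed in when it is done.

Besides the shell and the picture viewer there is one more tool, called by a JSON object that holds its "fn" and its "kwargs", one argument or row to a line. carry_out: Moves the arm, as the interface text tells. Its arguments: {"type":"object","properties":{"plan":{"type":"array"},"squeeze":{"type":"number"}},"required":["plan"]}

```bash
mkdir -p pics; ls
python3 - <<'E'
from plant import r
import cv2
for n in("top","side"):
    cv2.imwrite(f"pics/{n}0.png",r.snapshot(n)[:,:,::-1]); print(n,r.camera_params(n))
print(r.get_state())
E
```

```text
pics
top {'fx': 393.545421878685, 'fy': 393.545421878685, 'cx': 319.8192703846154, 'cy': 195.4509701157715, 'position': array([ 0.27866416, -0.067195  ,  1.29927246]), 'attitude': array([-0.6944248 ,  0.71387631, -0.06050244,  0.06703926])}
side {'fx': 491.9508220577809, 'fy': 491.9508220577809, 'cx': 313.55693914279556, 'cy': 202.1764662112848, 'position': array([ 0.39400819, -1.30708331,  1.05017926]), 'attitude': array([ 0.8981323 , -0.0328618 ,  0.02744805, -0.43763579])}
{'clock': 0.1, 'q': array([-1.27021571,  0.6898635 , -0.19454629,  1.56621649,  0.15731771,
        0.90249808, -0.2151006 ]), 'qd': array([ 0.00035132, -0.00108688, -0.00185542, -0.00420497, -0.0008063 ,
       -0.00105504, -0.00136225]), 'joint_torque': array([-2.99159663e-03, -5.28504968e+01, -1.27118178e+00, -1.53840548e+01,
       -5.25123964e-02,  1.91464169e-03,  5.02980254e-05]), 'tool_pos': array([0.16465356, 0.6023492 , 0.23802002]), 'eef_rot': array([ 1.32943500e-01,  9.91123298e-01, -7.94194999e-04, -4.79773788e-05]), 'contact_force': array([ 0.71795783,  0.15046764, -0.22800941]), 'moment': array([ 0.02232046, -0.0168947 ,  0.00716655]), 'finger_force': 0.0, 'opening': 0.9978741121137551}
```

View pics/top0.png

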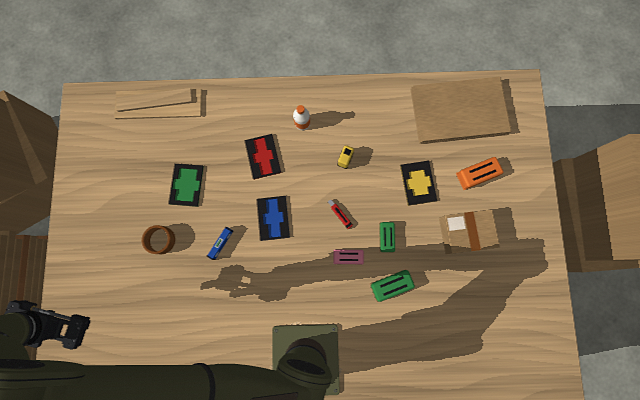

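View pics/side0.png

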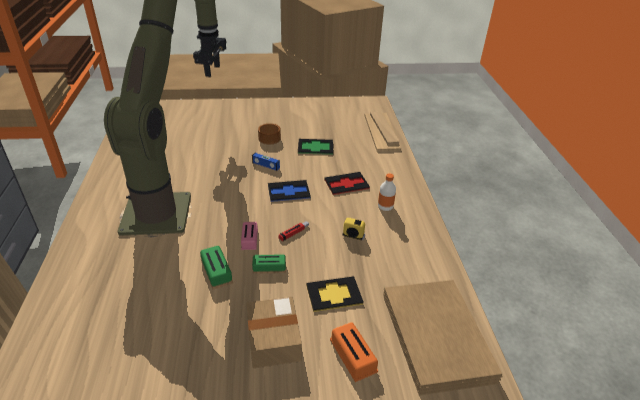

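Sander candidates in the top view: small green (388,236), large green (393,286), orange (480,172) and pink (348,257). By the description it's the small green at (388,236). I'll check the choice in a close crop together with the other tools.

Run:
```python
import cv2,numpy as np
t=cv2.imread("pics/top0.png");s=cv2.imread("pics/side0.png")
C=[(t,342,214),(t,346,156),(t,220,243),(t,388,236),(s,293,231),(s,354,229),(s,266,162),(s,269,263)]
T=[cv2.resize(i[y-24:y+24,x-24:x+24],(200,200),interpolation=cv2.INTER_NEAREST) for i,x,y in C]
cv2.imwrite("pics/crop.png",np.vstack([np.hstack(T[:4]),np.hstack(T[4:])]))
```

```text
(no output)
```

View pics/crop.png

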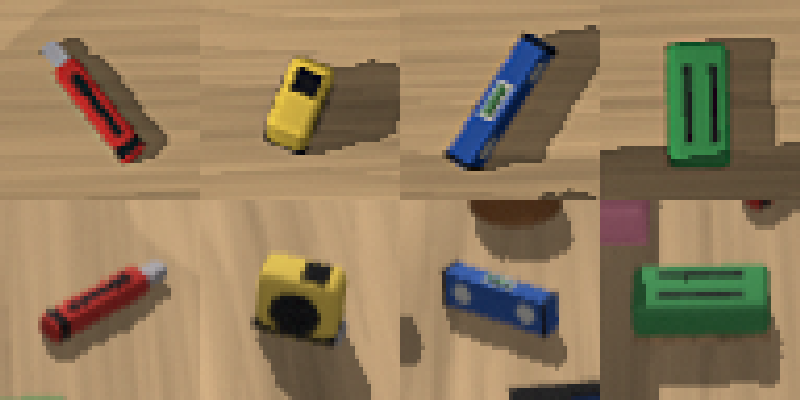

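The crop shows the red knife (nose upper left), the yellow tape measure, the blue level and the smaller green block (top 388,236), which is clearly smaller than the green at (393,286). Next I'll fit box silhouettes in both views.

```bash
cat > fit.py <<'E'
import cv2,numpy as np
from scipy.optimize import minimize
from scipy.spatial.transform import Rotation as R
from plant import r
P={n:r.camera_params(n) for n in("top","side")}
def proj(n,X):
    p=P[n];c=(np.atleast_2d(X)-p["position"])@R.from_quat(p["attitude"]).as_matrix()
    return np.c_[c[:,0]/c[:,2]*p["fx"]+p["cx"],c[:,1]/c[:,2]*p["fy"]+p["cy"]]
def unproj(n,uv,z):
    p=P[n];d=R.from_quat(p["attitude"]).as_matrix()@[(uv[0]-p["cx"])/p["fx"],(uv[1]-p["cy"])/p["fy"],1]
    return p["position"]+d*(z-p["position"][2])/d[2]
DIM=dict(knife=(.114,.022,.018),tape=(.068,.036,.058),level=(.112,.022,.036),sander=(.096,.046,.034))
TILE=(.14,.098,.01)
def mask(img,uv,rad):
    h=cv2.cvtColor(cv2.GaussianBlur(img,(3,3),0),cv2.COLOR_RGB2HSV).astype(int)
    wood=(h[...,0]>8)&(h[...,0]<23)&(h[...,1]>60)&(h[...,1]<150)
    m=(~wood).astype(np.uint8)
    w=np.zeros_like(m);cv2.circle(w,tuple(int(round(a)) for a in uv),rad,1,-1);m*=w
    m=cv2.morphologyEx(m,cv2.MORPH_OPEN,np.ones((2,2)))
    k,l,st,c=cv2.connectedComponentsWithStats(m)
    b=1+np.argmax(st[1:,4])
    o=np.zeros_like(m);cv2.fillPoly(o,cv2.findContours((l==b).astype(np.uint8),0,2)[0],1)
    return o
def hull(n,s,d,z0):
    x,y,a=s;B=np.array([[i,j,k] for i in(-.5,.5) for j in(-.5,.5) for k in(0,1)])*d
    B=B@R.from_euler('z',a).as_matrix().T+[x,y,z0]
    h=cv2.convexHull(proj(n,B).astype(np.float32))*4
    o=np.zeros((1600,2560),np.uint8);cv2.fillConvexPoly(o,np.round(h+1.5).astype(np.int32),1);return o
def fit(imgs,d,uv,yaws=(0,.8,1.57,2.36),z0=0,cams=("top","side"),rads=None):
    c=unproj("top",uv,z0+d[2]);M={}
    for n in cams:
        q=proj(n,[c[0],c[1],z0+d[2]/2])[0];f=P[n]["fx"]/np.linalg.norm(c-P[n]["position"])
        M[n]=cv2.resize(mask(imgs[n],q,int(f*(np.hypot(*d[:2])*.5+d[2]*.5)+4)),(2560,1600),interpolation=0)
    def cost(s):
        s=np.array(s);v=0
        for n in cams:
            h=hull(n,s,d,z0);v+=(h&M[n]).sum()/(h|M[n]).sum()/len(cams)
        return 1-v
    res=min((minimize(cost,[c[0],c[1],a],method="Nelder-Mead",options=dict(maxfev=90,initial_simplex=[[c[0],c[1],a],[c[0]+.015,c[1],a],[c[0],c[1]+.015,a],[c[0],c[1],a+.4]])) for a in yaws),key=lambda k:k.fun)
    return res.x,1-res.fun
E
python3 - <<'E'
from fit import *
imgs={n:cv2.imread(f"pics/{n}0.png")[:,:,::-1].copy() for n in P}
h=cv2.cvtColor(imgs["top"],cv2.COLOR_RGB2HSV);print(h[120,350],h[240,450],h[215,352],h[270,300],h[160,341])
out={}
for k,uv in dict(knife=(341,214),tape=(346,156),level=(220,243),sander=(388,236)).items():
    s,i=fit(imgs,DIM[k],uv);out[k]=s;print(k,s.round(4),round(i,3),np.hypot(*s[:2]).round(3))
for k,uv in dict(knife=(264,156),tape=(420,183),level=(273,218),sander=(187,185)).items():
    s,i=fit(imgs,TILE,uv);out[k+"_nest"]=s;print(k,"nest",s.round(4),round(i,3),np.hypot(*s[:2]).round(3))
for k,uv,z in(("roll",(158,240),.048),("glue",(302,108),.13)):print(k,unproj("top",uv,z).round(3))
v={n:imgs[n][:,:,::-1].repeat(2,0).repeat(2,1) for n in P}
for k,s in out.items():
    for n in P:
        o=cv2.resize(hull(n,s,TILE if"_" in k else DIM[k],0),(1280,800),interpolation=0)
        cv2.drawContours(v[n],cv2.findContours(o,0,2)[0],-1,(255,0,255),1)
cv2.imwrite("pics/ov.png",np.vstack([v["top"][200:560,300:1020],v["side"][240:640,380:740].repeat(1,0) if 0 else cv2.resize(v["side"][240:640,360:820],(720,240))]))
E
```

```text
[ 17 101 182] [ 17 119 157] [ 17 101 146] [ 17  97 100] [ 23 174 209]
knife [ 0.4498 -0.1245  3.7838] 0.791 0.467
tape [ 0.6413 -0.1518  2.7894] 0.716 0.659
level [0.3655 0.2655 2.5576] 0.901 0.452
sander [ 0.3677 -0.2748 -0.0265] 0.893 0.459
knife nest [0.6576 0.1278 0.2216] 0.889 0.67
tape nest [ 0.5497 -0.3918  3.2511] 0.863 0.675
level nest [0.4441 0.0932 3.218 ] 0.906 0.454
sander nest [0.5654 0.385  3.0384] 0.902 0.684
roll [0.378 0.46  0.048]
glue [ 0.774 -0.011  0.13 ]
```

View pics/ov.png

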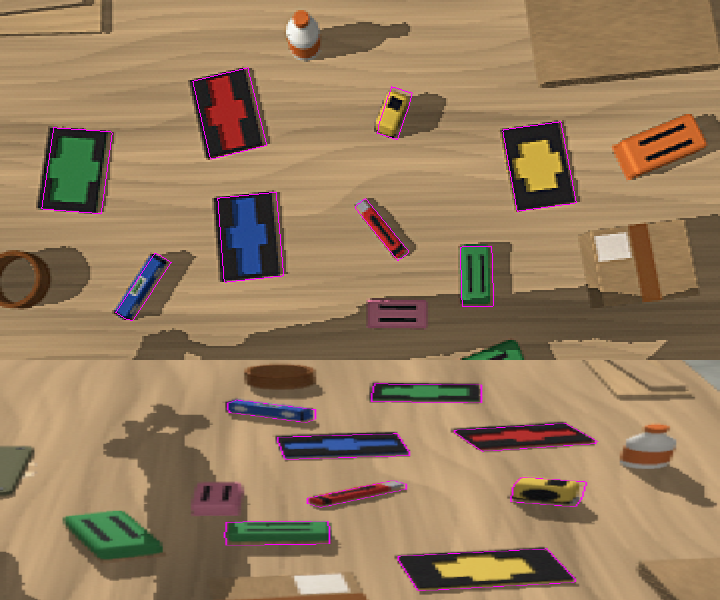

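```bash
cat > nav.py <<'E'
import sys,numpy as np
from scipy.spatial.transform import Rotation as R
from plant import r
# usage: nav.py x y z yaw  -> shift and turn in tool axes
x,y,z,a=map(float,sys.argv[1:5]);s=r.get_state()
R0=R.from_quat(s["eef_rot"])
c=[]
for b in(a,a+np.pi):
    Y=np.array([-np.sin(b),np.cos(b),0]);Z=np.array([0,0,-1.])
    c.append((R0.inv()*R.from_matrix(np.c_[np.cross(Y,Z),Y,Z])).as_rotvec())
t=min(c,key=np.linalg.norm);d=R0.inv().apply(np.array([x,y,z])-s["tool_pos"])
print("xyz",d.round(4),"rot",t.round(4),"rows",np.ceil(max(np.linalg.norm(d)/.0417,np.linalg.norm(t)/.125)),"at",s["tool_pos"].round(4),"q7",s["q"][6].round(2),"clk",s["clock"])
E
python3 - <<'E'
import fit as F
from fit import *
imgs={n:cv2.imread(f"pics/{n}0.png")[:,:,::-1].copy() for n in P}
for n in P: print("level nest",n,F.fit(imgs,TILE,(273,218),cams=(n,),yaws=(0,))[0].round(4),"sander",F.fit(imgs,DIM["sander"],(388,236),cams=(n,),yaws=(0,))[0].round(4))
def ym(img,uv,rad):
    h=cv2.cvtColor(img,cv2.COLOR_RGB2HSV).astype(int)
    m=(((h[...,1]>150)&(h[...,0]>18)&(h[...,0]<35))|(h[...,2]<50)).astype(np.uint8)
    w=np.zeros_like(m);cv2.circle(w,tuple(int(round(a)) for a in uv),rad,1,-1);m*=w
    k,l,st,c=cv2.connectedComponentsWithStats(m);b=1+np.argmax(st[1:,4]);o=np.zeros_like(m)
    cv2.fillPoly(o,cv2.findContours((l==b).astype(np.uint8),0,2)[0],1);print(st[b],c[b]);return o
F.mask=ym
for cams in(("top","side"),("top",),("side",)):
    s,i=F.fit(imgs,DIM["tape"],(346,156),cams=cams);print("tape",cams,s.round(4),round(i,3))
E
python3 nav.py .3655 .2655 .15 -.584
```

```text
level nest top [0.4429 0.0955 0.0603] sander [ 0.3665 -0.2751 -0.0196]
level nest side [0.4473 0.0907 0.0784] sander [ 0.3717 -0.2733  0.0005]
[338 146  16  23 236] [345.28389831 156.59745763]
[343 218  22  22 344] [353.57848837 228.24418605]
tape ('top', 'side') [ 0.6394 -0.1469  2.8102] 0.774
[338 146  16  23 236] [345.28389831 156.59745763]
tape ('top',) [ 0.6379 -0.1467  2.7407] 0.821
[343 218  22  22 344] [353.57848837 228.24418605]
tape ('side',) [ 0.6406 -0.1456 -0.2181] 0.763
xyz [-0.2825 -0.2719  0.0885] rot [-0.0016  0.0004  0.3173] rows 10.0 at [0.1647 0.6023 0.238 ] q7 -0.22 clk 0.1
```

{"fn": "carry_out", "kwargs": {
  "plan": [
    {"rot": [0,0,0.32],"xyz": [-0.28,-0.27,0.05],"grip": 0},
    {"rot": [0,0,0.32],"xyz": [-0.28,-0.27,0.05],"grip": 0},
    {"rot": [0,0,0.32],"xyz": [-0.28,-0.27,0.05],"grip": 0},
    {"rot": [0,0,0.32],"xyz": [-0.28,-0.27,0.05],"grip": 0},
    {"rot": [0,0,0.32],"xyz": [-0.28,-0.27,0.05],"grip": 0},
    {"rot": [0,0,0.32],"xyz": [-0.28,-0.27,0.05],"grip": 0},
    {"rot": [0,0,0.32],"xyz": [-0.28,-0.27,0.05],"grip": 0},
    {"rot": [0,0,0.32],"xyz": [-0.28,-0.27,0.05],"grip": 0}
  ]
}}

```text
clock: 0.77
tool_pos: [0.3343, 0.317, 0.1959]
eef_rot: [0.289, 0.957, -0.0, -0.0]
contact_force: [0.7, 0.3, 0.1]
opening: 1.001
finger_force: 0.0
```

```bash
python3 nav.py .3655 .2655 .10 -.584
```

```text
xyz [-0.0545 -0.0256  0.0959] rot [-0.0002 -0.     -0.0022] rows 3.0 at [0.3343 0.317  0.1959] q7 -0.04 clk 0.7667
```

{"fn": "carry_out", "kwargs": {
  "plan": [
    {"rot": [0,0,0],"xyz": [-0.0545,-0.0256,0.096],"grip": 0},
    {"rot": [0,0,0],"xyz": [-0.0545,-0.0256,0.096],"grip": 0},
    {"rot": [0,0,0],"xyz": [-0.0545,-0.0256,0.096],"grip": 0},
    {"rot": [0,0,0],"xyz": [-0.0545,-0.0256,0.096],"grip": 0},
    {"rot": [0,0,0],"xyz": [-0.0545,-0.0256,0.096],"grip": 0}
  ]
}}

```text
clock: 1.18
tool_pos: [0.3646, 0.2665, 0.0994]
eef_rot: [0.29, 0.957, -0.001, -0.001]
contact_force: [-0.3, 0.5, -0.0]
opening: 1.0
finger_force: 0.0
```

```bash
python3 nav.py .3655 .2655 .011 -.584
python3 - <<'E'
from plant import r
import cv2,numpy as np
t=r.snapshot("top")[:,:,::-1];s=r.snapshot("side")[:,:,::-1]
cv2.imwrite("pics/a.png",np.hstack([cv2.resize(t[200:290,170:270],(400,360)),cv2.resize(s[100:190,215:315],(400,360))]))
E
```

```text
xyz [-0.0014 -0.      0.0884] rot [-0.0031 -0.0007 -0.0044] rows 3.0 at [0.3646 0.2665 0.0994] q7 0.01 clk 1.1833
```

View pics/a.png

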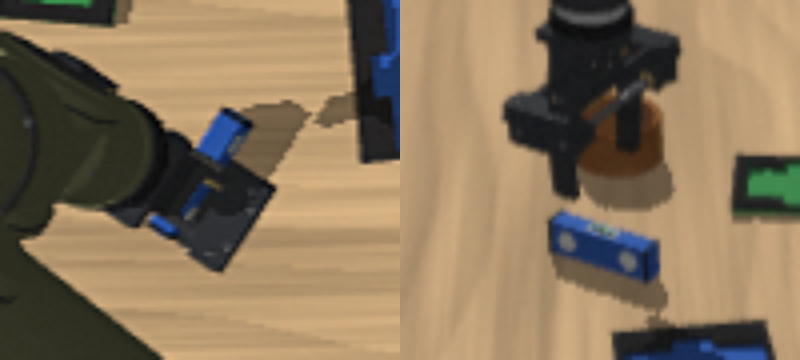

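The level at crop (605,245) in the side view lies below and between the fingertips (567,195) and (628,150). The top view agrees. Going down.

{"fn": "carry_out", "kwargs": {
  "plan": [
    {"rot": [0,0,0],"xyz": [0,0,0.03],"grip": 0},
    {"rot": [0,0,0],"xyz": [-0.0014,0,0.06],"grip": 0},
    {"rot": [0,0,0],"xyz": [-0.0014,0,0.078],"grip": 0},
    {"rot": [0,0,0],"xyz": [-0.0014,0,0.088],"grip": 0},
    {"rot": [0,0,0],"xyz": [-0.0014,0,0.088],"grip": 100},
    {"rot": [0,0,0],"xyz": [-0.0014,0,0.088],"grip": 255},
    {"rot": [0,0,0],"xyz": [-0.0014,0,0.088],"grip": 255},
    {"rot": [0,0,0],"xyz": [-0.0014,0,0.088],"grip": 255}
  ],
  "squeeze": 20
}}

```text
clock: 1.95
tool_pos: [0.3681, 0.2695, 0.015]
eef_rot: [0.288, 0.958, 0.001, 0.001]
contact_force: [-0.2, -1.0, 0.3]
opening: 0.719
finger_force: 0.0
```

{"fn": "carry_out", "kwargs": {
  "plan": [
    {"rot": [0,0,0],"xyz": [0,0,0],"grip": 255},
    {"rot": [0,0,0],"xyz": [0,0,0],"grip": 255},
    {"rot": [0,0,0],"xyz": [0,0,0],"grip": 255},
    {"rot": [0,0,0],"xyz": [0,0,0],"grip": 255}
  ]
}}

```text
clock: 2.28
tool_pos: [0.3676, 0.2674, 0.0142]
eef_rot: [0.289, 0.957, -0.001, 0.0]
contact_force: [-0.1, -0.1, 0.2]
opening: 0.421
finger_force: 0.0
```

```bash
python3 nav.py .4445 .0932 .10 .07
```

```text
xyz [-0.1606 -0.1026 -0.0855] rot [-0.0014  0.0008 -0.6566] rows 6.0 at [0.3676 0.2674 0.0142] q7 -1.1 clk 2.2833
```

{"fn": "carry_out", "kwargs": {
  "plan": [
    {"rot": [0,0,0],"xyz": [0,0,0],"grip": 255},
    {"rot": [0,0,0],"xyz": [0,0,0],"grip": 255},
    {"rot": [0,0,0],"xyz": [0,0,0],"grip": 255},
    {"rot": [0,0,0],"xyz": [0,0,0],"grip": 255},
    {"rot": [0,0,0],"xyz": [0,0,0],"grip": 255}
  ]
}}

```text
clock: 2.7
tool_pos: [0.3676, 0.2671, 0.0138]
eef_rot: [0.289, 0.957, -0.001, 0.0]
contact_force: [0.4, 1.5, 4.4]
opening: 0.248
finger_force: 20.0
```

```bash
python3 nav.py .4445 .0932 .10 .07; python3 -c "
from plant import r;print(r.get_state()['q'].round(2))"
```

```text
xyz [-0.1604 -0.1024 -0.086 ] rot [-1.700e-03  2.000e-04 -6.566e-01] rows 6.0 at [0.3676 0.2671 0.0138] q7 -1.11 clk 2.7
[-0.7   0.93 -0.05  2.21  1.36  0.04 -1.11]
```

{"fn": "carry_out", "kwargs": {
  "plan": [
    {"rot": [0,0,0],"xyz": [0,0,-0.02],"grip": 255},
    {"rot": [0,0,0],"xyz": [0,0,-0.05],"grip": 255},
    {"rot": [0,0,0],"xyz": [-0.02,-0.01,-0.086],"grip": 255},
    {"rot": [0,0,-0.2],"xyz": [-0.05,-0.03,-0.086],"grip": 255},
    {"rot": [0,0,-0.4],"xyz": [-0.08,-0.05,-0.086],"grip": 255},
    {"rot": [0,0,-0.55],"xyz": [-0.11,-0.07,-0.086],"grip": 255},
    {"rot": [0,0,-0.656],"xyz": [-0.14,-0.09,-0.086],"grip": 255},
    {"rot": [0,0,-0.656],"xyz": [-0.16,-0.1024,-0.086],"grip": 255}
  ]
}}

```text
clock: 3.37
tool_pos: [0.4437, 0.0887, 0.0995]
eef_rot: [-0.017, 1.0, -0.003, -0.001]
contact_force: [0.8, 0.2, -1.5]
opening: 0.25
finger_force: 20.0
```

{"fn": "carry_out", "kwargs": {
  "plan": [
    {"rot": [0,0,0],"xyz": [0,0,0],"grip": 255},
    {"rot": [0,0,0],"xyz": [0,0,0],"grip": 255}
  ]
}}

```text
clock: 3.53
tool_pos: [0.4437, 0.0906, 0.0993]
eef_rot: [-0.012, 1.0, -0.002, -0.001]
contact_force: [-0.8, 0.3, -0.6]
opening: 0.245
finger_force: 20.0
```

```bash
python3 nav.py .4445 .0932 .0185 .07
python3 - <<'E'
from plant import r
import cv2,numpy as np
print(r.get_state()['q'].round(2))
t=r.snapshot("top")[:,:,::-1];s=r.snapshot("side")[:,:,::-1]
cv2.imwrite("pics/b.png",np.hstack([cv2.resize(t[173:263,225:325],(400,360)),cv2.resize(s[120:210,240:340],(400,360))]))
E
```

```text
xyz [-0.0011  0.0029  0.0808] rot [-0.0034 -0.0028 -0.0458] rows 2.0 at [0.4437 0.0906 0.0993] q7 0.19 clk 3.5333
[ 0.1   0.82 -0.67  2.17  1.07  0.54  0.19]
```

View pics/b.png

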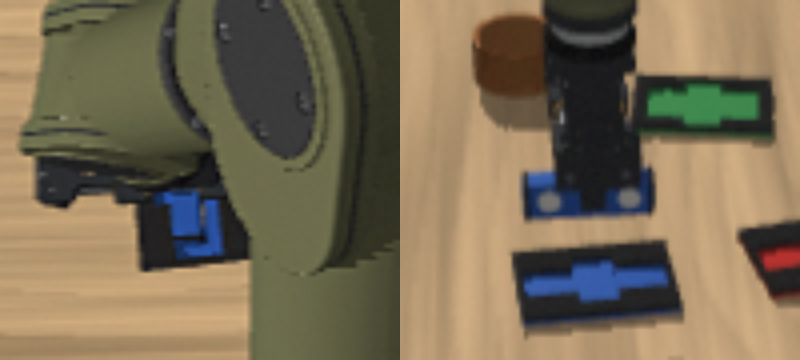

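The level is held straight (side crop 590,195) above its nest (598,283). Lowering it.

{"fn": "carry_out", "kwargs": {
  "plan": [
    {"rot": [0,0,-0.045],"xyz": [-0.001,0.003,0.02],"grip": 255},
    {"rot": [0,0,-0.045],"xyz": [-0.001,0.003,0.04],"grip": 255},
    {"rot": [0,0,-0.045],"xyz": [-0.001,0.003,0.055],"grip": 255},
    {"rot": [0,0,-0.045],"xyz": [-0.001,0.003,0.065],"grip": 255},
    {"rot": [0,0,-0.045],"xyz": [-0.001,0.003,0.071],"grip": 255},
    {"rot": [0,0,-0.045],"xyz": [-0.001,0.003,0.076],"grip": 255},
    {"rot": [0,0,-0.045],"xyz": [-0.001,0.003,0.079],"grip": 255},
    {"rot": [0,0,-0.045],"xyz": [-0.001,0.003,0.079],"grip": 255}
  ]
}}

```text
clock: 4.3
tool_pos: [0.444, 0.0973, 0.0206]
eef_rot: [-0.039, 0.999, -0.001, -0.001]
contact_force: [0.0, 0.7, -0.7]
opening: 0.249
finger_force: 20.0
```

```bash
python3 nav.py .4445 .0932 .018 .07
```

```text
xyz [-0.0001 -0.0041  0.0026] rot [-0.0022 -0.002   0.0075] rows 1.0 at [0.444  0.0973 0.0206] q7 -0.09 clk 4.3
```

{"fn": "carry_out", "kwargs": {
  "plan": [
    {"rot": [0,0,0],"xyz": [0,-0.003,0],"grip": 255},
    {"rot": [0,0,0],"xyz": [0,-0.003,0.001],"grip": 255},
    {"rot": [0,0,0],"xyz": [0,-0.003,0.002],"grip": 255},
    {"rot": [0,0,0],"xyz": [0,-0.003,0.0025],"grip": 255},
    {"rot": [0,0,0],"xyz": [0,-0.003,0.0025],"grip": 255}
  ]
}}

```text
clock: 4.72
tool_pos: [0.445, 0.0928, 0.0185]
eef_rot: [-0.037, 0.999, -0.001, -0.0]
contact_force: [-0.4, 0.1, -1.3]
opening: 0.249
finger_force: 20.0
```

{"fn": "carry_out", "kwargs": {
  "plan": [
    {"rot": [0,0,0],"xyz": [0,0,0.001],"grip": 255},
    {"rot": [0,0,0],"xyz": [0,0,0.001],"grip": 150},
    {"rot": [0,0,0],"xyz": [0,0,0.001],"grip": 120},
    {"rot": [0,0,0],"xyz": [0,0,0.001],"grip": 100},
    {"rot": [0,0,0],"xyz": [0,0,0.001],"grip": 100},
    {"rot": [0,0,0],"xyz": [0,0,-0.02],"grip": 80},
    {"rot": [0,0,0],"xyz": [0,0,-0.06],"grip": 0},
    {"rot": [0,0,0],"xyz": [0,0,-0.1],"grip": 0}
  ]
}}

```text
clock: 5.38
tool_pos: [0.4436, 0.0931, 0.1176]
eef_rot: [-0.038, 0.999, -0.002, -0.003]
contact_force: [1.4, -0.9, -0.3]
opening: 0.753
finger_force: 0.0
```

```bash
python3 nav.py .3685 -.2745 .11 -.015
```

```text
xyz [ 0.1029 -0.3608  0.0092] rot [-0.0032 -0.0054  0.0914] rows 9.0 at [0.4436 0.0931 0.1176] q7 0.33 clk 5.3833
```

{"fn": "carry_out", "kwargs": {
  "plan": [
    {"rot": [0,0,0.09],"xyz": [0.1,-0.36,0],"grip": 0},
    {"rot": [0,0,0.09],"xyz": [0.1,-0.36,0],"grip": 0},
    {"rot": [0,0,0.09],"xyz": [0.1,-0.36,0],"grip": 0},
    {"rot": [0,0,0.09],"xyz": [0.1,-0.36,0],"grip": 0},
    {"rot": [0,0,0.09],"xyz": [0.1,-0.36,0],"grip": 0},
    {"rot": [0,0,0.09],"xyz": [0.1,-0.36,0],"grip": 0},
    {"rot": [0,0,0.09],"xyz": [0.1,-0.36,0],"grip": 0},
    {"rot": [0,0,0.09],"xyz": [0.1,-0.36,0],"grip": 0}
  ]
}}

```text
clock: 6.05
tool_pos: [0.3793, -0.2358, 0.1185]
eef_rot: [0.007, 1.0, -0.001, -0.001]
contact_force: [1.7, 0.3, 0.1]
opening: 0.999
finger_force: 0.0
```

```bash
python3 nav.py .3685 -.2745 .10 -.015
python3 - <<'E'
from plant import r
import cv2,numpy as np
print(r.get_state()['q'].round(2))
t=r.snapshot("top")[:,:,::-1];s=r.snapshot("side")[:,:,::-1]
cv2.imwrite("pics/c.png",np.hstack([cv2.resize(t[173:263,225:325],(400,360)),cv2.resize(s[130:265,195:345],(400,360))]))
E
```

```text
xyz [ 0.0102 -0.0388  0.0186] rot [-0.0026 -0.001   0.0006] rows 2.0 at [ 0.3793 -0.2358  0.1185] q7 0.97 clk 6.05
[ 0.86  0.77 -0.67  2.18  1.    0.54  0.97]
```

View pics/c.png

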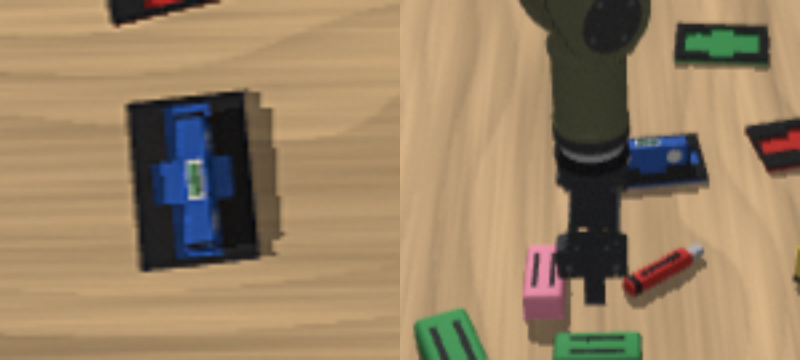

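The level lies centred in the blue recess (top crop 195,180). The fingers are now near the small green block. Going onto it.

{"fn": "carry_out", "kwargs": {
  "plan": [
    {"rot": [0,0,0],"xyz": [0.0102,-0.0388,0.0186],"grip": 0},
    {"rot": [0,0,0],"xyz": [0.0102,-0.0388,0.0186],"grip": 0},
    {"rot": [0,0,0],"xyz": [0.0102,-0.0388,0.0186],"grip": 0},
    {"rot": [0,0,0],"xyz": [0.0102,-0.0388,0.0186],"grip": 0}
  ]
}}

```text
clock: 6.48
tool_pos: [0.3697, -0.2717, 0.1]
eef_rot: [0.007, 1.0, -0.001, -0.0]
contact_force: [-0.0, 0.2, 0.1]
opening: 0.999
finger_force: 0.0
```

```bash
python3 nav.py .3685 -.2745 .012 -.015
```

```text
xyz [ 0.0011 -0.0027  0.088 ] rot [-0.0016 -0.0005  0.0005] rows 3.0 at [ 0.3697 -0.2717  0.1   ] q7 1.02 clk 6.4833
```

{"fn": "carry_out", "kwargs": {
  "plan": [
    {"rot": [0,0,0],"xyz": [0.001,-0.0027,0.03],"grip": 0},
    {"rot": [0,0,0],"xyz": [0.001,-0.0027,0.055],"grip": 0},
    {"rot": [0,0,0],"xyz": [0.001,-0.0027,0.075],"grip": 0},
    {"rot": [0,0,0],"xyz": [0.001,-0.0027,0.088],"grip": 0},
    {"rot": [0,0,0],"xyz": [0.001,-0.0027,0.088],"grip": 100},
    {"rot": [0,0,0],"xyz": [0.001,-0.0027,0.088],"grip": 255},
    {"rot": [0,0,0],"xyz": [0.001,-0.0027,0.088],"grip": 255},
    {"rot": [0,0,0],"xyz": [0.001,-0.0027,0.088],"grip": 255}
  ],
  "squeeze": 20
}}

```text
clock: 7.15
tool_pos: [0.3691, -0.2752, 0.013]
eef_rot: [0.007, 1.0, -0.002, 0.0]
contact_force: [0.2, -0.6, 0.1]
opening: 0.728
finger_force: 0.0
```

{"fn": "carry_out", "kwargs": {
  "plan": [
    {"rot": [0,0,0],"xyz": [0,0,0],"grip": 255},
    {"rot": [0,0,0],"xyz": [0,0,0],"grip": 255},
    {"rot": [0,0,0],"xyz": [0,0,0],"grip": 255},
    {"rot": [0,0,0],"xyz": [0,0,0],"grip": 255},
    {"rot": [0,0,0],"xyz": [0,0,0],"grip": 255}
  ]
}}

```text
clock: 7.57
tool_pos: [0.3686, -0.2751, 0.0125]
eef_rot: [0.007, 1.0, -0.001, 0.0]
contact_force: [-1.0, 1.3, 6.1]
opening: 0.52
finger_force: 20.0
```

```bash
python3 nav.py .5654 .385 .13 -.103
```

```text
xyz [-0.1871  0.6627 -0.1189] rot [-0.0022  0.0004  0.0883] rows 17.0 at [ 0.3686 -0.2751  0.0125] q7 0.67 clk 7.5667
```

{"fn": "carry_out", "kwargs": {
  "plan": [
    {"rot": [0,0,0],"xyz": [0,0,-0.03],"grip": 255},
    {"rot": [0,0,0],"xyz": [0,0,-0.065],"grip": 255},
    {"rot": [0,0,0],"xyz": [0,0.015,-0.1],"grip": 255},
    {"rot": [0,0,0],"xyz": [-0.015,0.045,-0.118],"grip": 255},
    {"rot": [0,0,0.02],"xyz": [-0.03,0.08,-0.118],"grip": 255},
    {"rot": [0,0,0.04],"xyz": [-0.04,0.12,-0.118],"grip": 255},
    {"rot": [0,0,0.06],"xyz": [-0.05,0.16,-0.118],"grip": 255},
    {"rot": [0,0,0.08],"xyz": [-0.06,0.2,-0.118],"grip": 255}
  ]
}}

```text
clock: 8.23
tool_pos: [0.4314, -0.0749, 0.1295]
eef_rot: [0.049, 0.999, -0.002, -0.0]
contact_force: [0.4, -0.4, -1.8]
opening: 0.521
finger_force: 20.0
```

```bash
python3 nav.py .5654 .385 .13 -.103
```

```text
xyz [-0.0887  0.4707 -0.0021] rot [-0.0033 -0.0006  0.0058] rows 12.0 at [ 0.4314 -0.0749  0.1295] q7 0.59 clk 8.2333
```

{"fn": "carry_out", "kwargs": {
  "plan": [
    {"rot": [0,0,0.005],"xyz": [-0.007,0.037,0],"grip": 255},
    {"rot": [0,0,0.005],"xyz": [-0.014,0.074,0],"grip": 255},
    {"rot": [0,0,0.005],"xyz": [-0.021,0.111,0],"grip": 255},
    {"rot": [0,0,0.005],"xyz": [-0.028,0.148,0],"grip": 255},
    {"rot": [0,0,0.005],"xyz": [-0.035,0.185,0],"grip": 255},
    {"rot": [0,0,0.005],"xyz": [-0.042,0.222,0],"grip": 255},
    {"rot": [0,0,0.005],"xyz": [-0.049,0.259,0],"grip": 255},
    {"rot": [0,0,0.005],"xyz": [-0.056,0.295,0],"grip": 255}
  ]
}}

```text
clock: 8.9
tool_pos: [0.515, 0.2137, 0.1284]
eef_rot: [0.05, 0.999, -0.002, -0.001]
contact_force: [1.1, -0.2, -1.8]
opening: 0.522
finger_force: 20.0
```

```bash
python3 nav.py .5654 .385 .10 -.103
```

```text
xyz [-0.0332  0.1755  0.0277] rot [-0.0035 -0.0012  0.0033] rows 5.0 at [0.515  0.2137 0.1284] q7 0.3 clk 8.9
```

{"fn": "carry_out", "kwargs": {
  "plan": [
    {"rot": [0,0,0.003],"xyz": [-0.007,0.037,0],"grip": 255},
    {"rot": [0,0,0.003],"xyz": [-0.014,0.074,0.01],"grip": 255},
    {"rot": [0,0,0.003],"xyz": [-0.021,0.111,0.02],"grip": 255},
    {"rot": [0,0,0.003],"xyz": [-0.028,0.145,0.0277],"grip": 255},
    {"rot": [0,0,0.003],"xyz": [-0.032,0.168,0.0277],"grip": 255},
    {"rot": [0,0,0.003],"xyz": [-0.033,0.1755,0.0277],"grip": 255},
    {"rot": [0,0,0.003],"xyz": [-0.033,0.1755,0.0277],"grip": 255},
    {"rot": [0,0,0.003],"xyz": [-0.033,0.1755,0.0277],"grip": 255}
  ]
}}

```text
clock: 9.57
tool_pos: [0.5651, 0.3818, 0.0998]
eef_rot: [0.051, 0.999, -0.003, -0.001]
contact_force: [-0.3, -0.3, -1.2]
opening: 0.516
finger_force: 20.0
```

```bash
python3 nav.py .5654 .385 .0165 -.103
```

```text
xyz [-0.0001  0.0036  0.0833] rot [-0.0053 -0.001  -0.    ] rows 2.0 at [0.5651 0.3818 0.0998] q7 0.27 clk 9.5667
```

{"fn": "carry_out", "kwargs": {
  "plan": [
    {"rot": [-0.004,0,0],"xyz": [0,0.002,0.025],"grip": 255},
    {"rot": [-0.004,0,0],"xyz": [0,0.002,0.045],"grip": 255},
    {"rot": [-0.004,0,0],"xyz": [0,0.002,0.06],"grip": 255},
    {"rot": [-0.004,0,0],"xyz": [0,0.002,0.07],"grip": 255},
    {"rot": [-0.004,0,0],"xyz": [0,0.002,0.076],"grip": 255},
    {"rot": [-0.004,0,0],"xyz": [0,0.002,0.08],"grip": 255},
    {"rot": [-0.004,0,0],"xyz": [0,0.002,0.082],"grip": 255},
    {"rot": [-0.004,0,0],"xyz": [0,0.002,0.082],"grip": 255}
  ]
}}

```text
clock: 10.23
tool_pos: [0.5656, 0.3839, 0.0212]
eef_rot: [0.052, 0.999, -0.001, 0.0]
contact_force: [-4.3, -6.0, 13.8]
opening: 0.52
finger_force: 20.1
```

```bash
python3 nav.py .5654 .385 .0165 -.103
```

```text
xyz [0.0003 0.0011 0.0047] rot [-0.0018  0.0004 -0.0004] rows 1.0 at [0.5656 0.3839 0.0212] q7 0.22 clk 10.2333
```

Run:
```python
from plant import r
import cv2,numpy as np
t=r.snapshot("top")[:,:,::-1];s=r.snapshot("side")[:,:,::-1]
cv2.imwrite("pics/d.png",np.hstack([cv2.resize(t[150:222,145:225],(400,360)),cv2.resize(s[110:182,275:355],(400,360))]))
```

```text
(no output)
```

View pics/d.png

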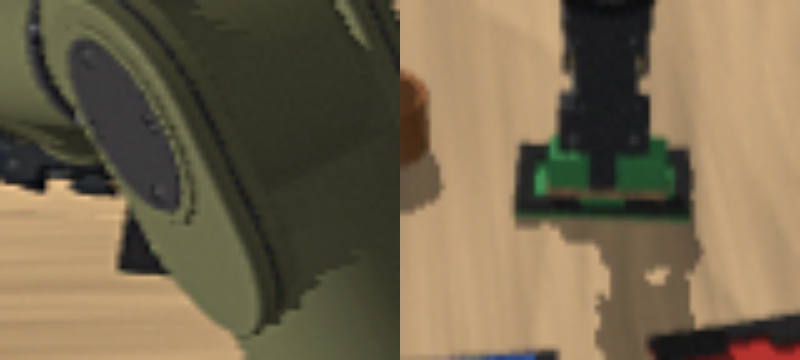

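Run:
```python
import fit as F
from fit import *
imgs={n:cv2.imread(f"pics/{n}0.png")[:,:,::-1].copy() for n in P}
for k,uv in dict(knife=(264,156),tape=(420,183),level=(273,218),sander=(187,185)).items():
    for n in P: print(k,n,F.fit(imgs,TILE,uv,cams=(n,),yaws=(0,))[0].round(4))
# floor centroid by colour at z=.004
rng=dict(knife=((0,120,60),(6,255,255)),tape=((22,150,80),(32,255,255)),level=((100,120,60),(125,255,255)),sander=((55,100,60),(80,255,255)))
pos=dict(knife=(.6576,.1278),tape=(.5497,-.3918),level=(.4441,.0932),sander=(.5654,.385))
for n in P:
    h=cv2.cvtColor(imgs[n],cv2.COLOR_RGB2HSV)
    for k in rng:
        m=cv2.inRange(h,*map(np.array,rng[k]));w=np.zeros_like(m);cv2.circle(w,tuple(proj(n,[*pos[k],.004])[0].round().astype(int)),22 if n=="top" else 30,255,-1)
        M=cv2.moments(m&w,True);print(n,k,M["m00"],unproj(n,(M["m10"]/M["m00"],M["m01"]/M["m00"]),.004).round(4))
```

```text
knife top [0.654  0.13   0.2251]
knife side [0.6607 0.1257 0.1697]
tape top [ 0.5472 -0.393   0.1668]
tape side [ 0.5525 -0.3887  0.1209]
level top [0.4429 0.0955 0.0603]
level side [0.4473 0.0907 0.0784]
sander top [ 0.5635  0.3873 -0.1089]
sander side [ 0.5669  0.3802 -0.1277]
top knife 497.0 [0.6574 0.1334 0.004 ]
top tape 473.0 [ 0.5503 -0.3903  0.004 ]
top level 543.0 [0.4449 0.0993 0.004 ]
top sander 658.0 [0.5661 0.3925 0.004 ]
side knife 264.0 [0.6565 0.1302 0.004 ]
side tape 471.0 [ 0.5498 -0.3874  0.004 ]
side level 263.0 [0.4404 0.1148 0.004 ]
side sander 227.0 [0.5662 0.395  0.004 ]
```

{"fn": "carry_out", "kwargs": {
  "plan": [
    {"rot": [0,0,0],"xyz": [0,0,-0.008],"grip": 255},
    {"rot": [0,0,0],"xyz": [0,0,-0.015],"grip": 255},
    {"rot": [0,0,0],"xyz": [0,0.007,-0.015],"grip": 255},
    {"rot": [0,0,0],"xyz": [0,0.007,-0.015],"grip": 255},
    {"rot": [0,0,0],"xyz": [0,0.007,-0.015],"grip": 255}
  ]
}}

```text
clock: 10.75
tool_pos: [0.566, 0.3933, 0.0334]
eef_rot: [0.051, 0.999, 0.001, -0.0]
contact_force: [0.5, 0.7, -1.2]
opening: 0.525
finger_force: 19.9
```

```bash
python3 nav.py .566 .391 .0165 -.11;python3 - <<'E'
from plant import r
import cv2,numpy as np
s=r.snapshot("side")[:,:,::-1]
cv2.imwrite("pics/e.png",cv2.resize(s[110:182,275:355],(400,360)))
E
```

```text
xyz [-0.0002 -0.0024  0.0169] rot [ 0.0025 -0.0006  0.0078] rows 1.0 at [0.566  0.3933 0.0334] q7 0.23 clk 10.75
```

View pics/e.png

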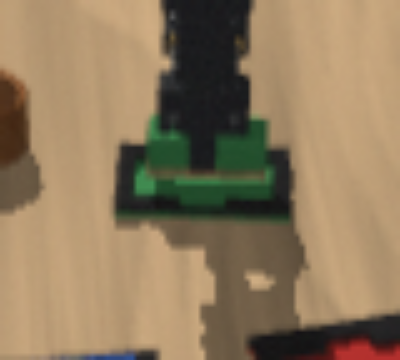

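The block hovers level with the recess visible beneath it (crop 135–272, row 185). Lowering it slowly.

{"fn": "carry_out", "kwargs": {
  "plan": [
    {"rot": [0,0,0],"xyz": [0.001,-0.0015,0.003],"grip": 255},
    {"rot": [0,0,0],"xyz": [0.001,-0.0015,0.006],"grip": 255},
    {"rot": [0,0,0],"xyz": [0.001,-0.0015,0.009],"grip": 255},
    {"rot": [0,0,0],"xyz": [0.001,-0.0015,0.011],"grip": 255},
    {"rot": [0,0,0],"xyz": [0.001,-0.0015,0.013],"grip": 255},
    {"rot": [0,0,0],"xyz": [0.001,-0.0015,0.014],"grip": 255},
    {"rot": [0,0,0],"xyz": [0.001,-0.0015,0.014],"grip": 255}
  ]
}}

```text
clock: 11.38
tool_pos: [0.5649, 0.3907, 0.0189]
eef_rot: [0.051, 0.999, 0.0, -0.0]
contact_force: [0.4, 0.1, -1.1]
opening: 0.522
finger_force: 19.9
```

{"fn": "carry_out", "kwargs": {
  "plan": [
    {"rot": [0,0,0],"xyz": [0,0,0.001],"grip": 255},
    {"rot": [0,0,0],"xyz": [0,0,0.002],"grip": 255},
    {"rot": [0,0,0],"xyz": [0,0,0.003],"grip": 255},
    {"rot": [0,0,0],"xyz": [0,0,0.003],"grip": 255}
  ]
}}

```text
clock: 11.72
tool_pos: [0.5651, 0.391, 0.0165]
eef_rot: [0.051, 0.999, 0.001, -0.0]
contact_force: [-1.6, 0.2, 0.1]
opening: 0.523
finger_force: 19.9
```

Contact is starting at the expected height (0.0165). Release.

{"fn": "carry_out", "kwargs": {
  "plan": [
    {"rot": [0,0,0],"xyz": [0,0,0.001],"grip": 255},
    {"rot": [0,0,0],"xyz": [0,0,0.001],"grip": 110},
    {"rot": [0,0,0],"xyz": [0,0,0.001],"grip": 80},
    {"rot": [0,0,0],"xyz": [0,0,0.001],"grip": 50},
    {"rot": [0,0,0],"xyz": [0,0,0.001],"grip": 30},
    {"rot": [0,0,0],"xyz": [0,0,-0.02],"grip": 0},
    {"rot": [0,0,0],"xyz": [0,0,-0.06],"grip": 0},
    {"rot": [0,0,0],"xyz": [0,0,-0.1],"grip": 0}
  ]
}}

```text
clock: 12.38
tool_pos: [0.5641, 0.3898, 0.1158]
eef_rot: [0.051, 0.999, -0.001, -0.002]
contact_force: [1.0, 0.2, 0.2]
opening: 0.989
finger_force: 0.0
```

```bash
python3 nav.py .4498 -.1245 .12 .642
```

```text
xyz [ 0.0611 -0.5233 -0.0033] rot [-1.000e-04 -3.800e-03 -7.444e-01] rows 13.0 at [0.5641 0.3898 0.1158] q7 0.28 clk 12.3833
```

{"fn": "carry_out", "kwargs": {
  "plan": [
    {"rot": [0,0,0],"xyz": [0.004,-0.04,-0.01],"grip": 0},
    {"rot": [0,0,-0.1],"xyz": [0.009,-0.08,-0.01],"grip": 0},
    {"rot": [0,0,-0.2],"xyz": [0.014,-0.12,-0.01],"grip": 0},
    {"rot": [0,0,-0.3],"xyz": [0.019,-0.16,-0.01],"grip": 0},
    {"rot": [0,0,-0.4],"xyz": [0.024,-0.2,-0.01],"grip": 0},
    {"rot": [0,0,-0.5],"xyz": [0.028,-0.24,-0.01],"grip": 0},
    {"rot": [0,0,-0.6],"xyz": [0.033,-0.28,-0.01],"grip": 0},
    {"rot": [0,0,-0.7],"xyz": [0.038,-0.32,-0.01],"grip": 0}
  ]
}}

```text
clock: 13.05
tool_pos: [0.494, 0.0747, 0.1261]
eef_rot: [-0.297, 0.955, 0.001, 0.0]
contact_force: [0.5, -0.9, 0.1]
opening: 1.001
finger_force: 0.0
```

```bash
python3 nav.py .4498 -.1245 .12 .642
python3 - <<'E'
from fit import *
imgs={n:r.snapshot(n) for n in P}
t=imgs["top"][:,:,::-1];s=imgs["side"][:,:,::-1]
a=np.hstack([cv2.resize(t[150:222,145:225],(400,360)),cv2.resize(s[110:182,275:355],(400,360))])
b=np.hstack([cv2.resize(t[190:240,305:375],(400,240)),cv2.resize(s[205:255,258:328],(400,240))])
cv2.imwrite("pics/f.png",np.vstack([a,b]))
# knife steel tip and tail in original pictures
i0={n:cv2.imread(f"pics/{n}0.png")[:,:,::-1].copy() for n in P}
for n in P:
    q=proj(n,[.4498,-.1245,.009])[0];h=cv2.cvtColor(i0[n],cv2.COLOR_RGB2HSV).astype(int)
    m=(((h[...,0]<7)|(h[...,0]>172))&(h[...,1]>130)).astype(np.uint8);w=np.zeros_like(m);cv2.circle(w,tuple(q.round().astype(int)),25,1,-1);m*=w
    print(n,fit(i0,DIM["knife"],(341,214),cams=(n,),yaws=(.64,))[0].round(4))
    rr=cv2.minAreaRect(np.argwhere(m)[:,::-1].astype(np.float32));print([unproj(n,p,.012).round(4)[:2] for p in cv2.boxPoints(rr)],unproj(n,rr[0],.012)[:2].round(4))
E
```

```text
xyz [ 0.1493 -0.1391  0.0058] rot [ 0.0011  0.0009 -0.0396] rows 5.0 at [0.494  0.0747 0.1261] q7 0.99 clk 13.05
top [ 0.448  -0.1249  0.6533]
[array([ 0.474 , -0.0917]), array([ 0.4872, -0.1091]), array([ 0.4128, -0.1642]), array([ 0.3998, -0.1469])] [ 0.4433 -0.1281]
side [ 0.4533 -0.1262  0.6797]
[array([ 0.3972, -0.1433]), array([ 0.4767, -0.0841]), array([ 0.4864, -0.1185]), array([ 0.4079, -0.1756])] [ 0.4414 -0.131 ]
```

View pics/f.png

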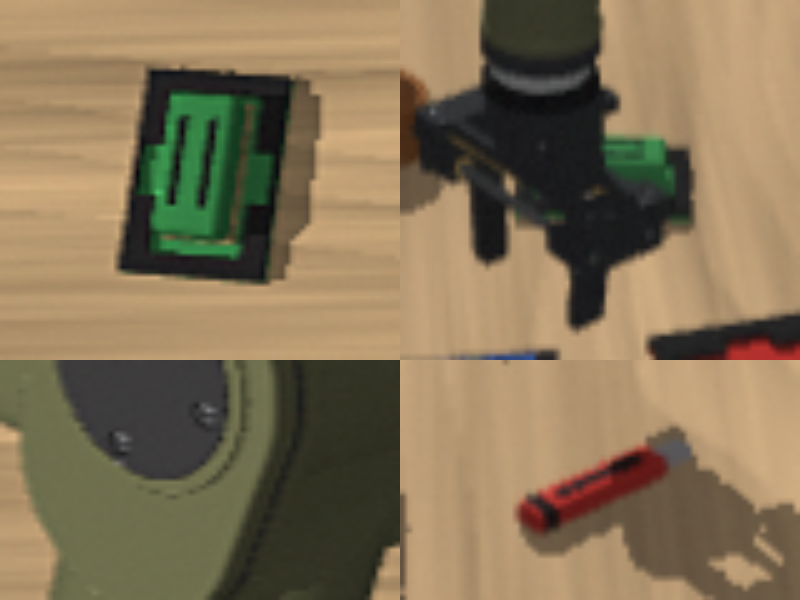

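The sanding block sits within the green recess (top crop 200,170). The knife is undisturbed (side crop 600,480). Moving on to the knife.

{"fn": "carry_out", "kwargs": {
  "plan": [
    {"rot": [0,0,-0.04],"xyz": [0.149,-0.139,0.02],"grip": 0},
    {"rot": [0,0,-0.04],"xyz": [0.149,-0.139,0.02],"grip": 0},
    {"rot": [0,0,-0.04],"xyz": [0.149,-0.139,0.02],"grip": 0},
    {"rot": [0,0,-0.04],"xyz": [0.149,-0.139,0.02],"grip": 0},
    {"rot": [0,0,-0.04],"xyz": [0.149,-0.139,0.02],"grip": 0},
    {"rot": [0,0,-0.04],"xyz": [0.149,-0.139,0.02],"grip": 0},
    {"rot": [0,0,-0.04],"xyz": [0.149,-0.139,0.02],"grip": 0}
  ]
}}

```text
clock: 13.73
tool_pos: [0.4489, -0.1246, 0.1053]
eef_rot: [-0.31, 0.951, 0.0, -0.0]
contact_force: [0.1, 0.0, -0.3]
opening: 0.999
finger_force: 0.0
```

```bash
python3 nav.py .449 -.124 .004 .645
```

```text
xyz [-0.0005  0.0003  0.1013] rot [ 0.0012 -0.0005 -0.0138] rows 3.0 at [ 0.4489 -0.1246  0.1053] q7 1.29 clk 13.7333
```

{"fn": "carry_out", "kwargs": {
  "plan": [
    {"rot": [0,0,-0.013],"xyz": [0,0,0.035],"grip": 80},
    {"rot": [0,0,-0.013],"xyz": [0,0,0.065],"grip": 80},
    {"rot": [0,0,-0.013],"xyz": [0,0,0.085],"grip": 80},
    {"rot": [0,0,-0.013],"xyz": [0,0,0.095],"grip": 80},
    {"rot": [0,0,-0.013],"xyz": [0,0,0.1],"grip": 100},
    {"rot": [0,0,-0.013],"xyz": [0,0,0.1005],"grip": 255},
    {"rot": [0,0,-0.013],"xyz": [0,0,0.1005],"grip": 255},
    {"rot": [0,0,-0.013],"xyz": [0,0,0.1005],"grip": 255}
  ],
  "squeeze": 15
}}

```text
clock: 14.4
tool_pos: [0.4502, -0.1215, 0.006]
eef_rot: [-0.32, 0.947, 0.001, 0.001]
contact_force: [-0.2, -0.6, 0.1]
opening: 0.421
finger_force: 0.0
```

{"fn": "carry_out", "kwargs": {
  "plan": [
    {"rot": [0,0,0],"xyz": [0,0,0],"grip": 255},
    {"rot": [0,0,0],"xyz": [0,0,0],"grip": 255},
    {"rot": [0,0,0],"xyz": [0,0,0],"grip": 255},
    {"rot": [0,0,0],"xyz": [0,0,0],"grip": 255},
    {"rot": [0,0,0],"xyz": [0,0,0],"grip": 255}
  ]
}}

```text
clock: 14.82
tool_pos: [0.45, -0.1225, 0.0059]
eef_rot: [-0.319, 0.948, 0.0, 0.001]
contact_force: [-0.5, -0.9, 6.1]
opening: 0.243
finger_force: 15.0
```

```bash
python3 nav.py .657 .132 .10 .21
```

```text
xyz [-0.3189  0.0773 -0.0937] rot [2.000e-04 1.400e-03 4.399e-01] rows 9.0 at [ 0.45   -0.1225  0.0059] q7 0.96 clk 14.8167
```

{"fn": "carry_out", "kwargs": {
  "plan": [
    {"rot": [0,0,0],"xyz": [0,0,-0.025],"grip": 255},
    {"rot": [0,0,0],"xyz": [0,0,-0.06],"grip": 255},
    {"rot": [0,0,0],"xyz": [-0.02,0.005,-0.094],"grip": 255},
    {"rot": [0,0,0.1],"xyz": [-0.058,0.014,-0.094],"grip": 255},
    {"rot": [0,0,0.2],"xyz": [-0.097,0.023,-0.094],"grip": 255},
    {"rot": [0,0,0.3],"xyz": [-0.136,0.033,-0.094],"grip": 255},
    {"rot": [0,0,0.4],"xyz": [-0.175,0.042,-0.094],"grip": 255},
    {"rot": [0,0,0.44],"xyz": [-0.213,0.052,-0.094],"grip": 255}
  ]
}}

```text
clock: 15.48
tool_pos: [0.5882, 0.0494, 0.0995]
eef_rot: [-0.103, 0.995, 0.001, -0.0]
contact_force: [1.1, -0.2, -0.7]
opening: 0.247
finger_force: 15.0
```

```bash
python3 nav.py .657 .132 .09 .21
```

```text
xyz [-0.0842  0.0668  0.0096] rot [ 0.0013 -0.0004 -0.0044] rows 3.0 at [0.5882 0.0494 0.0995] q7 0.89 clk 15.4833
```

{"fn": "carry_out", "kwargs": {
  "plan": [
    {"rot": [0,0,-0.004],"xyz": [-0.028,0.022,0],"grip": 255},
    {"rot": [0,0,-0.004],"xyz": [-0.056,0.044,0.005],"grip": 255},
    {"rot": [0,0,-0.004],"xyz": [-0.075,0.06,0.0096],"grip": 255},
    {"rot": [0,0,-0.004],"xyz": [-0.084,0.0668,0.0096],"grip": 255},
    {"rot": [0,0,-0.004],"xyz": [-0.084,0.0668,0.0096],"grip": 255},
    {"rot": [0,0,-0.004],"xyz": [-0.084,0.0668,0.0096],"grip": 255},
    {"rot": [0,0,-0.004],"xyz": [-0.084,0.0668,0.0096],"grip": 255}
  ]
}}

```text
clock: 16.07
tool_pos: [0.6547, 0.1289, 0.0894]
eef_rot: [-0.106, 0.994, -0.0, -0.001]
contact_force: [-0.3, -0.4, -1.2]
opening: 0.246
finger_force: 15.0
```

```bash
python3 nav.py .657 .132 .0099 .21
```

```text
xyz [-0.003   0.0025  0.0795] rot [-0.0003 -0.0021  0.0034] rows 2.0 at [0.6547 0.1289 0.0894] q7 0.91 clk 16.0667
```

{"fn": "carry_out", "kwargs": {
  "plan": [
    {"rot": [0,0,0],"xyz": [-0.002,0.0015,0.025],"grip": 255},
    {"rot": [0,0,0],"xyz": [-0.002,0.0015,0.045],"grip": 255},
    {"rot": [0,0,0],"xyz": [-0.002,0.0015,0.058],"grip": 255},
    {"rot": [0,0,0],"xyz": [-0.002,0.0015,0.066],"grip": 255},
    {"rot": [0,0,0],"xyz": [-0.002,0.0015,0.07],"grip": 255},
    {"rot": [0,0,0],"xyz": [-0.002,0.0015,0.074],"grip": 255},
    {"rot": [0,0,0],"xyz": [-0.002,0.0015,0.077],"grip": 255},
    {"rot": [0,0,0],"xyz": [-0.002,0.0015,0.077],"grip": 255}
  ]
}}

```text
clock: 16.73
tool_pos: [0.6574, 0.1328, 0.013]
eef_rot: [-0.107, 0.994, 0.001, -0.0]
contact_force: [-0.8, 0.2, -1.2]
opening: 0.243
finger_force: 15.0
```

```bash
python3 nav.py .657 .132 .0099 .21
```

```text
xyz [ 0.0005 -0.0007  0.0031] rot [0.0014 0.0001 0.0041] rows 1.0 at [0.6574 0.1328 0.013 ] q7 0.86 clk 16.7333
```

{"fn": "carry_out", "kwargs": {
  "plan": [
    {"rot": [0,0,0],"xyz": [0,0,0.001],"grip": 255},
    {"rot": [0,0,0],"xyz": [0,0,0.002],"grip": 255},
    {"rot": [0,0,0],"xyz": [0,0,0.003],"grip": 255},
    {"rot": [0,0,0],"xyz": [0,0,0.003],"grip": 255}
  ]
}}

```text
clock: 17.07
tool_pos: [0.6575, 0.1329, 0.0101]
eef_rot: [-0.107, 0.994, 0.001, 0.0]
contact_force: [0.5, 0.6, -0.7]
opening: 0.247
finger_force: 15.0
```

{"fn": "carry_out", "kwargs": {
  "plan": [
    {"rot": [0,0,0],"xyz": [0,0,0.001],"grip": 255},
    {"rot": [0,0,0],"xyz": [0,0,0.001],"grip": 170},
    {"rot": [0,0,0],"xyz": [0,0,0.001],"grip": 170},
    {"rot": [0,0,0],"xyz": [0,0,0.001],"grip": 170},
    {"rot": [0,0,0],"xyz": [0,0,-0.008],"grip": 170},
    {"rot": [0,0,0],"xyz": [0,0,-0.025],"grip": 150},
    {"rot": [0,0,0],"xyz": [0,0,-0.06],"grip": 0},
    {"rot": [0,0,0],"xyz": [0,0,-0.1],"grip": 0}
  ]
}}

```text
clock: 17.73
tool_pos: [0.656, 0.1323, 0.1104]
eef_rot: [-0.107, 0.994, 0.0, -0.002]
contact_force: [0.6, 0.9, 0.1]
opening: 0.539
finger_force: 0.0
```

```bash
python3 nav.py .638 -.147 .14 -.37
```

```text
xyz [ 0.0772 -0.269  -0.0296] rot [ 2.000e-04 -3.800e-03  5.847e-01] rows 7.0 at [0.656  0.1323 0.1104] q7 0.93 clk 17.7333
```

{"fn": "carry_out", "kwargs": {
  "plan": [
    {"rot": [0,0,0],"xyz": [0.01,-0.02,-0.03],"grip": 0},
    {"rot": [0,0,0.1],"xyz": [0.02,-0.055,-0.03],"grip": 0},
    {"rot": [0,0,0.2],"xyz": [0.031,-0.095,-0.03],"grip": 0},
    {"rot": [0,0,0.3],"xyz": [0.042,-0.134,-0.03],"grip": 0},
    {"rot": [0,0,0.4],"xyz": [0.053,-0.174,-0.03],"grip": 0},
    {"rot": [0,0,0.5],"xyz": [0.064,-0.214,-0.03],"grip": 0},
    {"rot": [0,0,0.58],"xyz": [0.075,-0.25,-0.03],"grip": 0},
    {"rot": [0,0,0.585],"xyz": [0.077,-0.269,-0.03],"grip": 0}
  ]
}}

```text
clock: 18.4
tool_pos: [0.6379, -0.1541, 0.141]
eef_rot: [0.189, 0.982, -0.002, 0.0]
contact_force: [-0.2, -0.0, -0.9]
opening: 0.998
finger_force: 0.0
```

{"fn": "carry_out", "kwargs": {
  "plan": [
    {"rot": [0,0,0],"xyz": [0,0,0],"grip": 0},
    {"rot": [0,0,0],"xyz": [0,0,0],"grip": 0}
  ]
}}

```text
clock: 18.57
tool_pos: [0.6395, -0.1479, 0.1409]
eef_rot: [0.186, 0.983, 0.001, 0.0]
contact_force: [-0.2, 1.2, 0.4]
opening: 1.0
finger_force: 0.0
```

```bash
python3 nav.py .639 -.146 .02 -.37
python3 - <<'E'
from plant import r
import cv2,numpy as np
t=r.snapshot("top")[:,:,::-1];s=r.snapshot("side")[:,:,::-1]
a=np.hstack([cv2.resize(t[115:205,300:400],(400,360)),cv2.resize(s[165:255,305:405],(400,360))])
b=np.hstack([cv2.resize(t[130:184,220:310],(400,240)),cv2.resize(s[155:209,300:390],(400,240))])
cv2.imwrite("pics/g.png",np.vstack([a,b]))
E
```

```text
xyz [0.0012 0.0014 0.1209] rot [ 0.0016  0.0007 -0.0035] rows 3.0 at [ 0.6395 -0.1479  0.1409] q7 0.84 clk 18.5667
```

View pics/g.png

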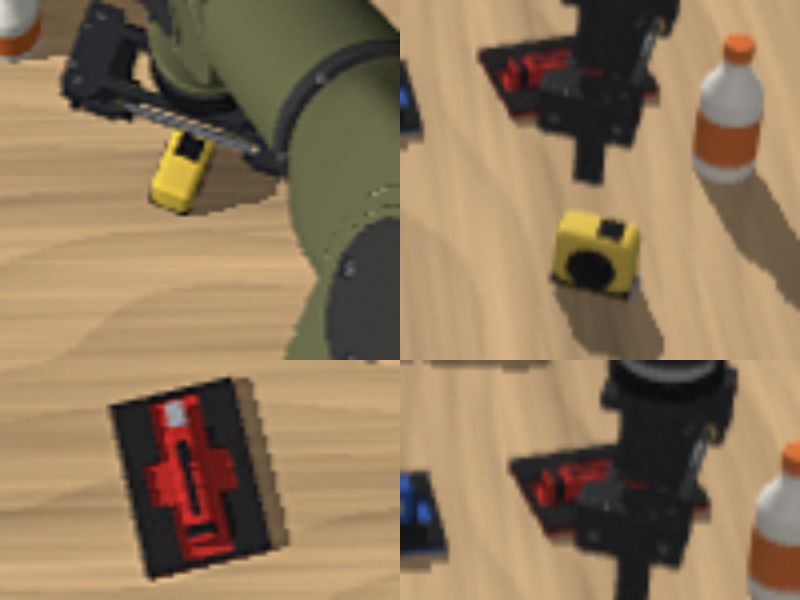

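The knife lies in the red recess with the nose at the upper end (top crop 190,470). The tape measure (side crop 597,255) is right under the fingers. Going down.

{"fn": "carry_out", "kwargs": {
  "plan": [
    {"rot": [0,0,0],"xyz": [0.001,0.001,0.04],"grip": 0},
    {"rot": [0,0,0],"xyz": [0.001,0.001,0.07],"grip": 0},
    {"rot": [0,0,0],"xyz": [0.001,0.001,0.095],"grip": 0},
    {"rot": [0,0,0],"xyz": [0.001,0.001,0.112],"grip": 0},
    {"rot": [0,0,0],"xyz": [0.001,0.001,0.12],"grip": 0},
    {"rot": [0,0,0],"xyz": [0.001,0.001,0.12],"grip": 255},
    {"rot": [0,0,0],"xyz": [0.001,0.001,0.12],"grip": 255},
    {"rot": [0,0,0],"xyz": [0.001,0.001,0.12],"grip": 255}
  ],
  "squeeze": 25
}}

```text
clock: 19.33
tool_pos: [0.6399, -0.1442, 0.0211]
eef_rot: [0.184, 0.983, 0.001, 0.001]
contact_force: [0.8, -1.1, 0.2]
opening: 0.798
finger_force: 0.0
```

{"fn": "carry_out", "kwargs": {
  "plan": [
    {"rot": [0,0,0],"xyz": [0,0,0],"grip": 255},
    {"rot": [0,0,0],"xyz": [0,0,0],"grip": 255},
    {"rot": [0,0,0],"xyz": [0,0,0],"grip": 255},
    {"rot": [0,0,0],"xyz": [0,0,0],"grip": 255},
    {"rot": [0,0,0],"xyz": [0,0,0],"grip": 255},
    {"rot": [0,0,0],"xyz": [0,0,0],"grip": 255}
  ]
}}

```text
clock: 19.83
tool_pos: [0.6386, -0.1456, 0.0198]
eef_rot: [0.185, 0.983, 0.0, -0.0]
contact_force: [-1.3, -1.3, 2.6]
opening: 0.41
finger_force: 24.7
```

```bash
python3 nav.py .5503 -.391 .11 .15
```

```text
xyz [-0.0067 -0.2607 -0.0903] rot [ 6.000e-04 -5.000e-04 -5.213e-01] rows 7.0 at [ 0.6386 -0.1456  0.0198] q7 0.75 clk 19.8333
```

{"fn": "carry_out", "kwargs": {
  "plan": [
    {"rot": [0,0,0],"xyz": [0,0,-0.025],"grip": 255},
    {"rot": [0,0,0],"xyz": [0,0,-0.06],"grip": 255},
    {"rot": [0,0,0],"xyz": [0,-0.02,-0.09],"grip": 255},
    {"rot": [0,0,-0.1],"xyz": [-0.001,-0.055,-0.09],"grip": 255},
    {"rot": [0,0,-0.2],"xyz": [-0.002,-0.09,-0.09],"grip": 255},
    {"rot": [0,0,-0.3],"xyz": [-0.003,-0.125,-0.09],"grip": 255},
    {"rot": [0,0,-0.4],"xyz": [-0.004,-0.16,-0.09],"grip": 255},
    {"rot": [0,0,-0.5],"xyz": [-0.005,-0.195,-0.09],"grip": 255}
  ]
}}

```text
clock: 20.5
tool_pos: [0.5713, -0.3304, 0.1087]
eef_rot: [-0.067, 0.998, 0.001, -0.001]
contact_force: [-0.6, 0.7, -3.2]
opening: 0.407
finger_force: 24.6
```

```bash
python3 nav.py .5503 -.3905 .11 .15
```

```text
xyz [ 0.0288 -0.0568 -0.0013] rot [ 0.0017 -0.0015 -0.0158] rows 2.0 at [ 0.5713 -0.3304  0.1087] q7 1.53 clk 20.5
```

{"fn": "carry_out", "kwargs": {
  "plan": [
    {"rot": [0,0,-0.015],"xyz": [0.014,-0.027,0],"grip": 255},
    {"rot": [0,0,-0.015],"xyz": [0.024,-0.048,0],"grip": 255},
    {"rot": [0,0,-0.015],"xyz": [0.0285,-0.056,0],"grip": 255},
    {"rot": [0,0,-0.015],"xyz": [0.0285,-0.056,0],"grip": 255},
    {"rot": [0,0,-0.015],"xyz": [0.0285,-0.056,0],"grip": 255},
    {"rot": [0,0,-0.015],"xyz": [0.0285,-0.056,0],"grip": 255},
    {"rot": [0,0,-0.015],"xyz": [0.0285,-0.056,0],"grip": 255}
  ]
}}

```text
clock: 21.08
tool_pos: [0.553, -0.3849, 0.1095]
eef_rot: [-0.074, 0.997, 0.002, 0.0]
contact_force: [0.8, -0.1, -2.2]
opening: 0.407
finger_force: 24.7
```

```bash
python3 nav.py .5503 -.3905 .0238 .15
```

```text
xyz [ 0.0036 -0.0054  0.0856] rot [ 0.003   0.0008 -0.0017] rows 3.0 at [ 0.553  -0.3849  0.1095] q7 1.65 clk 21.0833
```

{"fn": "carry_out", "kwargs": {
  "plan": [
    {"rot": [0.002,0,0],"xyz": [0.003,-0.0045,0.025],"grip": 255},
    {"rot": [0.002,0,0],"xyz": [0.003,-0.0045,0.045],"grip": 255},
    {"rot": [0.002,0,0],"xyz": [0.003,-0.0045,0.06],"grip": 255},
    {"rot": [0.002,0,0],"xyz": [0.003,-0.0045,0.068],"grip": 255},
    {"rot": [0.002,0,0],"xyz": [0.003,-0.0045,0.074],"grip": 255},
    {"rot": [0.002,0,0],"xyz": [0.003,-0.0045,0.074],"grip": 255},
    {"rot": [0.002,0,0],"xyz": [0.003,-0.0045,0.074],"grip": 255}
  ]
}}

```text
clock: 21.67
tool_pos: [0.55, -0.3924, 0.0357]
eef_rot: [-0.072, 0.997, -0.0, 0.0]
contact_force: [-0.2, -0.1, -2.4]
opening: 0.415
finger_force: 24.7
```

```bash
python3 nav.py .5503 -.3905 .0238 .15
```

```text
xyz [-0.0006  0.0018  0.0119] rot [-0.0007  0.0007 -0.0053] rows 1.0 at [ 0.55   -0.3924  0.0357] q7 1.6 clk 21.6667
```

{"fn": "carry_out", "kwargs": {
  "plan": [
    {"rot": [0,0,0],"xyz": [0,0.001,0.003],"grip": 255},
    {"rot": [0,0,0],"xyz": [0,0.001,0.006],"grip": 255},
    {"rot": [0,0,0],"xyz": [0,0.001,0.009],"grip": 255},
    {"rot": [0,0,0],"xyz": [0,0.001,0.011],"grip": 255},
    {"rot": [0,0,0],"xyz": [0,0.001,0.0115],"grip": 255},
    {"rot": [0,0,0],"xyz": [0,0.001,0.0115],"grip": 255}
  ]
}}

```text
clock: 22.17
tool_pos: [0.549, -0.3919, 0.0238]
eef_rot: [-0.072, 0.997, -0.0, -0.0]
contact_force: [-1.6, 0.4, -0.3]
opening: 0.405
finger_force: 24.7
```

At the expected height, with the weight being taken by the floor. Release and rise.

{"fn": "carry_out", "kwargs": {
  "plan": [
    {"rot": [0,0,0],"xyz": [0,0,0.0005],"grip": 255},
    {"rot": [0,0,0],"xyz": [0,0,0.0005],"grip": 130},
    {"rot": [0,0,0],"xyz": [0,0,0.0005],"grip": 90},
    {"rot": [0,0,0],"xyz": [0,0,0.0005],"grip": 60},
    {"rot": [0,0,0],"xyz": [0,0,0.0005],"grip": 60},
    {"rot": [0,0,0],"xyz": [0,0,-0.02],"grip": 30},
    {"rot": [0,0,0],"xyz": [0,0,-0.06],"grip": 0},
    {"rot": [0,0,0],"xyz": [0,0,-0.1],"grip": 0}
  ]
}}

```text
clock: 22.83
tool_pos: [0.548, -0.3911, 0.1232]
eef_rot: [-0.072, 0.997, 0.001, -0.002]
contact_force: [0.4, -1.0, 0.2]
opening: 0.916
finger_force: 0.0
```

{"fn": "carry_out", "kwargs": {
  "plan": [
    {"rot": [0,0,0],"xyz": [0.03,0.02,-0.04],"grip": 0},
    {"rot": [0,0,0],"xyz": [0.05,0.05,-0.06],"grip": 0},
    {"rot": [0,0,0],"xyz": [0.08,0.07,-0.08],"grip": 0},
    {"rot": [0,0,0],"xyz": [0.1,0.1,-0.1],"grip": 0},
    {"rot": [0,0,0],"xyz": [0.12,0.12,-0.1],"grip": 0},
    {"rot": [0,0,0],"xyz": [0.12,0.12,-0.1],"grip": 0},
    {"rot": [0,0,0],"xyz": [0.12,0.12,-0.1],"grip": 0}
  ]
}}

```text
clock: 23.42
tool_pos: [0.4117, -0.2895, 0.2243]
eef_rot: [-0.073, 0.997, -0.001, -0.001]
contact_force: [-0.3, -0.4, -0.2]
opening: 0.997
finger_force: 0.0
```

Run:
```python
from plant import r
import cv2,numpy as np
t=r.snapshot("top")[:,:,::-1];s=r.snapshot("side")[:,:,::-1]
cv2.imwrite("pics/h.png",np.vstack([cv2.resize(t[95:260,140:460],(640,330)),cv2.resize(s[110:310,230:430],(270,270)).copy() if 0 else cv2.resize(s[120:310,200:650],(640,270))]))
```

```text
(no output)
```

View pics/h.png

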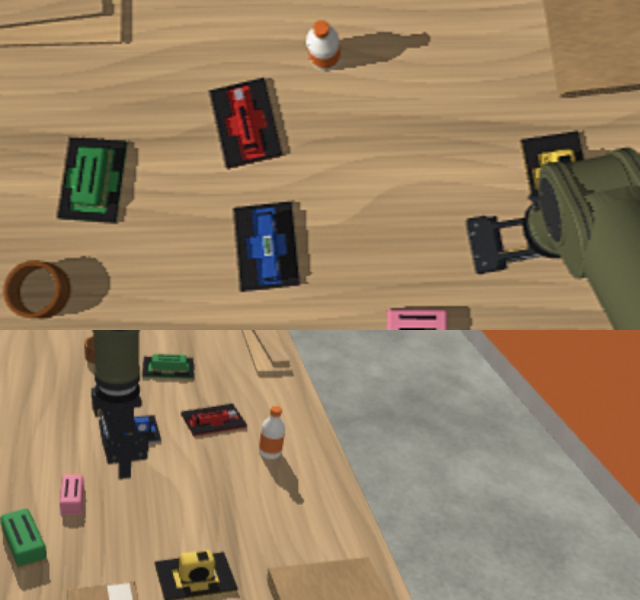

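All four tools sit in their nests. The tape measure shows at side crop (195,570) and the bystanders are unmoved. One zoomed check with the expected outlines drawn on.

Run:
```python
from fit import *
N=dict(knife=(.657,.132,.21),tape=(.5503,-.391,.15),level=(.4445,.096,.07),sander=(.566,.391,-.11))
rows=[]
for n in P:
    im=r.snapshot(n)[:,:,::-1];v=im.repeat(4,0).repeat(4,1).copy();row=[]
    for k,s in N.items():
        for o,c in((hull(n,s,DIM[k],.004),(255,0,255)),(hull(n,s,TILE,0),(255,255,0))):cv2.drawContours(v,cv2.findContours(o,0,2)[0],-1,c,1)
        u,w=(proj(n,[s[0],s[1],.02])[0]*4).astype(int);row.append(v[w-100:w+100,u-100:u+100])
    rows.append(np.hstack(row))
cv2.imwrite("pics/i.png",np.vstack(rows))
```

```text
(no output)
```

View pics/i.png

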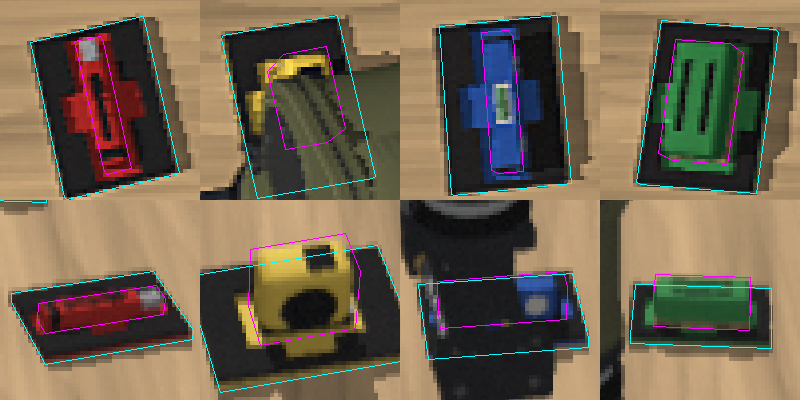

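Outlines agree to a pixel or two for all four tools, both in position and in seating height. Handing in.

```bash
python3 -c "
from plant import r;print(r.finish_job())"
```

```text
the job is handed in; nothing more can be done
None
```

I placed the knife, tape measure, level and sanding block in their matching nests and released them, and the job was handed in at about 23.5 s; the final pictures showed all four seated and the tape roll and glue bottle where they were, but the hand-in returned no verdict.

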